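# Shut the cup steriliser and start it

## Task

The cup steriliser is loaded and its lid stands open. Take the lid by its bar handle and lower it gently until it is fully shut, without letting it drop; then press the round start button on the console beside it all the way down and let it spring back. Leave the lidded cups that stand around the steriliser where they are.

Things in the scene. Friction and masses are not known exactly. Their poses are not given: they have to be found in the camera images.
- steriliser: fixed steel box 200 (x) by 300 (y) by 90 mm high, open on top, six upturned cups inside below its rim. Origin: centre of its underside on the counter; z up, x from its front (handle side, facing the robot) to its hinge side. A grey console 200 x 90 x 70 mm high joins its right (-y) side, centred at y = -196 mm, with the start button and, behind it at x = +55 mm, a fixed black dial 25 mm tall
- lid_hinge (a point): middle of the lid's hinge axis, at (100, 0, 95) mm in the steriliser's frame; the axis lies along the steriliser's y
- lid (a joint): lid angle, rad: 0 = fully shut, level on the box; grows as it opens, at most 1.45. The lid is a steel panel 198 x 300 mm, 10 mm thick, 0.6 kg, its mid-plane through the hinge axis. The stiff hinge holds it only above about 0.95 rad; lower down it falls shut if let go
- lid_bar (a point): middle of the lid's handle, a round black bar 12 mm thick, 160 mm long, parallel to the hinge and 245 mm from its axis in the lid's mid-plane; a rod at each end joins it to the lid, 39 mm free gap between bar and lid edge. At lid angle a: (100 - 245 cos a, 0, 95 + 245 sin a) mm in the steriliser's frame. Can be pinched from above; turns between the pads
- start_top (a point): centre of the top face of the round grey start button, 34 mm diameter, in a dark housing on the console, at x = -45, y = -196 mm in the steriliser's frame; pressed straight down
- start (a joint): travel of the start button in m: 0 = up, 0.006 = fully down (about 5 N); it springs back
- cup1: a loose lidded stainless-steel drinking cup standing near the steriliser (bystander, leave alone): 72 mm diameter, 107 mm tall with its black lid knob, side handle; origin at the centre of its underside, z up
- cup2: a loose lidded stainless-steel drinking cup standing near the steriliser (bystander, leave alone): 72 mm diameter, 107 mm tall with its black lid knob, side handle; origin at the centre of its underside, z up
- cup3: a loose lidded stainless-steel drinking cup standing near the steriliser (bystander, leave alone): 72 mm diameter, 107 mm tall with its black lid knob, side handle; origin at the centre of its underside, z up

How it is judged:
By the outcome, as a careful person would: the job done as asked, in the order asked, and still so for the second after the job is handed in, with the robot touching nothing.
It also fails if it takes over 48 s, if anything falls off the work surface, if the arm or the gripper's body presses on something with over 40 N, if the wrist force passes 120 N, or if a joint passes its speed limit or range.

## Robot

A 6-joint arm with a two-finger parallel gripper is mounted at the origin on the work surface. World frame = base frame: x ahead of the robot, y to its left, z up, the work surface at z = 0. Lengths are in mm, angles in rad, forces in N, time in s.
With the tool pointing down it reaches from about 350 to 775 mm from the base axis. Payload 7.3 kg.
Tool frame: the origin (TCP) lies midway between the tips of the shut fingers; the grasp point (between the pads) lies 19 mm behind it; z points along the fingers, y is the line along which they close (so a half turn about z gives the same grasp; the last joint's range is limited). The gripper opens to 92 mm and grips with 3 to 60 N. Pads are 19 mm wide; open, the fingers measure 130 mm over their backs; the gripper's body (75 mm by 190 mm) begins 47 mm behind the grasp point.
Start: joints at [-1.28, 0.342, 1.524, -0, 1.275, -0.146], TCP at [222.122, -475.72, 195.541] pointing down, gripper open.
Joint ranges: [-2.53, 2.53], [-0.77, 2.02], [0.04, 2.7], [-1, 4.14], [0.28, 2.66], [-3.11, 3.11]. Speed limits (rad/s): [2.57, 2.57, 3.14, 3.14, 3.14, 3.14].

## Interface

Orientations are given as [roll, pitch, yaw] about the fixed x, y, z axes, in that order (R = Rz(yaw) Ry(pitch) Rx(roll)).
In Python, from plant import bot gives the robot as it stands.
- The arm moves only by the tool servo_tool, never from a script. Its argument "deltas" is a list of rows, each a list of 2 entries, a list of its own where there are three numbers: the shift along the tool's x, y, z in m, then the turn, a rotation vector about the tool's x, y, z in degrees. A call has 1 to 20 rows; each row shifts and turns the commanded pose from where the row before left it, along the tool's axes as they then stand; what a row does not reach is not made up. A row lasts 1/8 s, in which the tool goes at most 62.5 mm and 10.7 degrees, less where a joint would pass 70% of its speed; a pose out of reach is approached as far as the arm can. A call with a gripper value outside its range is refused whole. "fingers" is the opening, from 0 (shut) to 1 (fully open), set as the call begins (left out, the last holds). The fingers move at their own pace and stop on an object; the grip force is fixed at half the most. Time passes only in rows, so rows that do not move let the fingers close. It gives the time, the measured TCP pose, the force, the opening and the grip force at its end, in the units of the state.
- bot.get_obs(): the state, without advancing time (a new reading comes with each control period).
- bot.capture(name): name is "side" or "top"; returns the picture (480x640x3 uint8, red, green, blue); there is no depth.
- bot.camera_model(name): a dict with "mtx" (3x3 intrinsics, pixels), "dist" ([k1, k2, p1, p2, k3] as OpenCV has them; the pictures are not rectified), "xyz" and "rotation" of the camera in the world. Camera axes: x right, y down, z forward; pixel columns grow to the right and rows downward; lengths in mm; the calibration is good to about 2 mm. A picture is of the moment at which its call begins. camera_model takes no time and is no camera call.
- bot.close_job(): hands the job in; it is judged then, once.
The state is a dict: "time": time; "joint_positions": joint angles; "dq": joint speeds; "tau": joint torques, N m; "tool_pos": TCP position; "tcp_rot": TCP orientation; "contact_force": force on the tool from outside, world axes, zero at the start; "moment": the same for the moment, N m; "grip_width": finger opening in mm; "finger_force": force on a finger pad.
Only numpy, scipy, OpenCV 4.12 (cv2) and the standard library are available. Lean on these libraries where they do the work, as an engineer would, in place of code of your own. Each camera call takes 0.05 s, during which the arm holds its last target. There are 200 camera calls.

## Working session

There is one attempt and no reset: what is moved stays moved. The work goes in short steps, Python scripts to look and compute and a tool call to move; the robot and the scene stay as the last step left them, time stands still between calls to the robot, and variables do not carry over. Pictures are saved under pics/ and viewed, at most 10 in all, crops included, and the job is handed in when it is done.

Besides the shell and the picture viewer there is one more tool, called after "Call:" as name(argument=value, ...) on one line, values as JSON. servo_tool: Moves the arm, as the interface text tells. Its arguments: {"type":"object","properties":{"deltas":{"type":"array"},"fingers":{"type":"number"}},"required":["deltas"]}

```bash
mkdir -p pics; ls; python3 - <<'E'
from plant import bot
import cv2
for n in("side","top"):
    cv2.imwrite(f"pics/{n}0.png",bot.capture(n)[:,:,::-1]); print(n,bot.camera_model(n))
print(bot.get_obs())
E
```

```text
pics
side {'mtx': array([[618.06290162,   0.        , 321.75134889],
       [  0.        , 618.06290162, 241.39581302],
       [  0.        ,   0.        ,   1.        ]]), 'dist': array([-0.06495316,  0.        ,  0.        ,  0.        ,  0.        ]), 'xyz': array([-588.49662381,  251.2581919 ,  915.5437083 ]), 'rotation': array([-2.1753124 ,  0.02109014, -1.79408908])}
top {'mtx': array([[446.13530805,   0.        , 321.47095028],
       [  0.        , 446.13530805, 242.42055408],
       [  0.        ,   0.        ,   1.        ]]), 'dist': array([-0.10200276,  0.        ,  0.        ,  0.        ,  0.        ]), 'xyz': array([411.19437911,   6.83888853, 894.30661342]), 'rotation': array([-2.94822951, -0.00417808, -1.5419389 ])}
{'time': 0.1, 'joint_positions': array([-1.28003715e+00,  3.42652196e-01,  1.52488959e+00, -9.49285678e-06,
        1.27538415e+00, -1.46004461e-01]), 'dq': array([-0.00026866, -0.00097592, -0.00258033, -0.00049108,  0.00016567,
        0.00201559]), 'tau': array([ 1.47219900e-03, -4.32004631e+01, -2.44694942e+01,  7.18763075e-02,
        5.25838626e-02, -4.79435892e-05]), 'tool_pos': array([ 221.98334113, -475.33583343,  194.92605508]), 'tcp_rot': array([-3.14027224e+00, -1.84992913e-04,  4.36766289e-01]), 'contact_force': array([-0.13434777, -0.40556267,  0.44658835]), 'moment': array([ 0.02950401,  0.02246631, -0.00810822]), 'finger_force': 0.0, 'grip_width': 91.48746087050748}
```

View pics/side0.png

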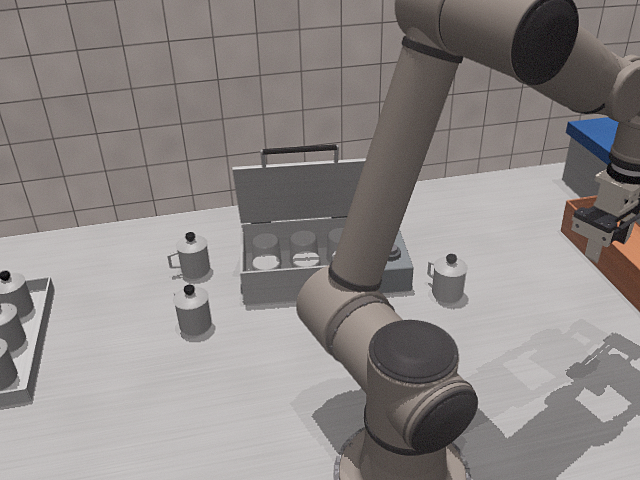

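View pics/top0.png

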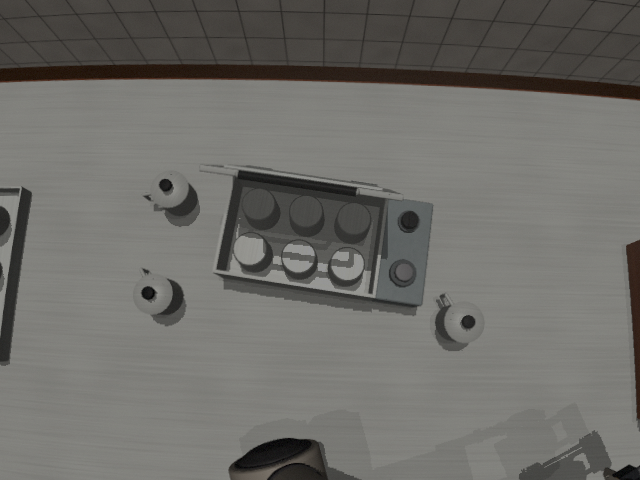

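The side view shows the open lid with its bar at about (263,152)–(337,147). The arm hides part of the console. In the top view the bar is the dark strip (238,174)–(357,190), the button is near (403,272), the dial near (409,220), and the cups near (170,188), (152,294) and (465,322). I'll zoom in for exact pixels.

```bash
python3 - <<'E'
import cv2,numpy as np
a=cv2.imread("pics/top0.png")[150:320,190:450]; b=cv2.imread("pics/side0.png")[135:310,225:425]
cv2.imwrite("pics/topc.png",cv2.convertScaleAbs(cv2.resize(a,None,fx=3,fy=3,interpolation=2),alpha=1.5))
cv2.imwrite("pics/sidec.png",cv2.resize(b,None,fx=3,fy=3,interpolation=2))
E
```

```text
(no output)
```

View pics/topc.png

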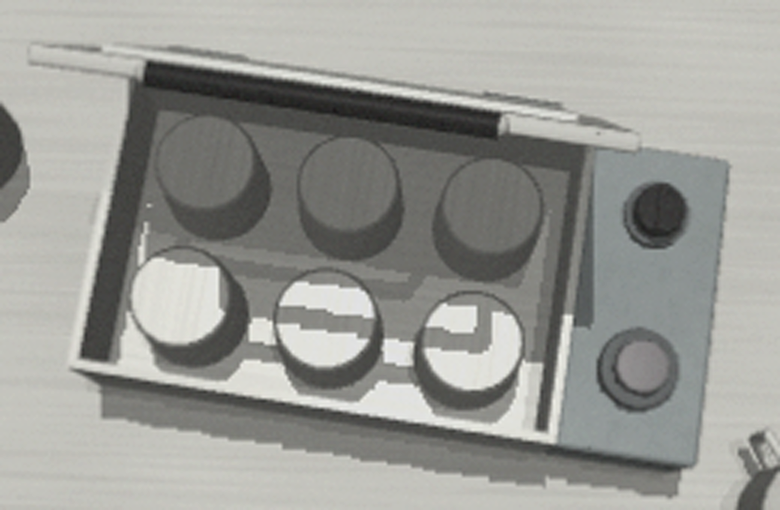

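View pics/sidec.png

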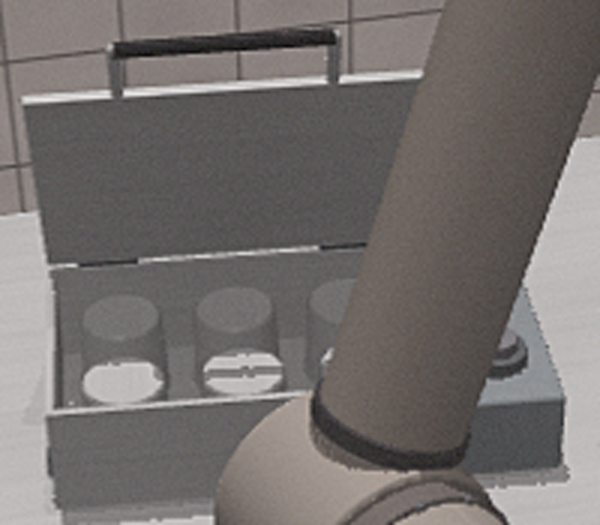

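The top crop shows the bar from (145,73) to (500,125), the front rim corners at (70,367) and (557,442), the console's front-right corner at (694,466) and the button at (643,364). In the side crop the bar runs from (112,49) to (337,36), the front-left rim corner is at (46,413), and the console corner is at (563,400).

```bash
cat > h.py <<'E'
from plant import bot
import cv2,numpy as np
from scipy.spatial.transform import Rotation as R
off={"top":(190,150),"side":(225,135)}
def ray(n,p,crop=True):
    c=bot.camera_model(n); p=np.array(p,float)
    if crop: p=(p+.5)/3-.5+off[n]
    q=cv2.undistortPoints(p.reshape(1,1,2),c["mtx"],c["dist"]).ravel()
    d=R.from_euler("xyz",c["rotation"]).apply([*q,1]); return c["xyz"],d/np.linalg.norm(d)
def plane(n,p,z,crop=True):
    o,d=ray(n,p,crop); return o+d*(z-o[2])/d[2]
def tri(pt,ps,crop=True):
    (o1,d1),(o2,d2)=ray("top",pt,crop),ray("side",ps,crop)
    s=np.linalg.lstsq(np.c_[d1,-d2],o2-o1,rcond=None)[0]
    a,b=o1+s[0]*d1,o2+s[1]*d2; return (a+b)/2,np.linalg.norm(a-b)
E
python3 - <<'E'
from h import *
np.set_printoptions(precision=1,suppress=True)
L=tri((145,73),(112,49));Rr=tri((500,125),(337,36));print("bar",L,Rr)
print("rimFL",tri((70,367),(46,413)),"consFR",tri((694,466),(563,400)))
fl=plane("top",(70,367),90);fr=plane("top",(557,442),90);cf=plane("top",(694,466),70);cb=plane("top",(728,160),70)
bt=plane("top",(643,364),85);dl=plane("top",(660,208),95)
print(fl,fr,cf,cb,bt,dl)
yv=fl-fr; print("yaw",np.arctan2(-yv[0],yv[1]),np.arctan2(*(cb-cf)[[1,0]]),np.linalg.norm(yv), np.linalg.norm(cb-cf))
m=(L[0]-Rr[0]);print("bar yaw",np.arctan2(-m[0],m[1]),np.linalg.norm(m),(L[0]+Rr[0])/2)
for z in(80,85):print(plane("top",(643,364),z))
for z in (100,): print([plane("top",p,z,False) for p in((166,185),(148,293),(468,322))])
E
```

```text
bar (array([613.2, 122.8, 325.2]), np.float64(0.04502137993034256)) (array([593.6, -37.5, 323.9]), np.float64(1.406949715760995))
rimFL (array([507.9, 204.4,  90.9]), np.float64(0.8242310280773611)) consFR (array([ 460.7, -179.9,   65.3]), np.float64(0.593089262068916))
[507.9 204.1  90. ] [471.5 -91.8  90. ] [ 460.4 -179.1   70. ] [ 656.6 -203.8   70. ] [ 520.8 -144.8   85. ] [ 616.8 -154.2   95. ]
yaw -0.12238362116733856 -0.1252995003116248 298.1728003890638 197.76593688458388
bar yaw -0.1216240216741808 161.53398476276584 [603.4  42.6 324.6]
[ 521.5 -145.8   80. ]
[ 520.8 -144.8   85. ]
[array([668.4, 304.3, 100. ]), array([464.6, 317.9, 100. ]), array([ 430.2, -257. ,  100. ])]
```

Call:
servo_tool(deltas=[[[0,0,-0.03],[0,0,0]],[[0,0,-0.058],[0,0,0]],[[0,0,-0.058],[0,0,0]],[[0,0,-0.03],[0,0,0]],[[0.02,-0.011,0],[0,0,0]],[[0.038,-0.021,0],[0,0,0]],[[0.042,-0.023,0],[0,0,0]],[[0.042,-0.023,0],[0,0,0]],[[0.042,-0.023,0],[0,0,0]],[[0.042,-0.023,0],[0,0,0]],[[0.042,-0.023,0],[0,0,0]],[[0.042,-0.023,0],[0,0,0]],[[0.042,-0.023,0],[0,0,0]],[[0.042,-0.023,0],[0,0,0]],[[0.042,-0.023,0],[0,0,0]],[[0.042,-0.023,0],[0,0,0]],[[0.042,-0.023,0],[0,0,0]],[[0.036,-0.02,0],[0,0,0]],[[0.02,-0.011,0],[0,0,0]],[[0,0,0],[0,0,0]]], fingers=0.5)

```text
time: 2.6
tool_pos: [610.0, 56.4, 369.0]
tcp_rot: [-3.14, 0.004, 0.44]
contact_force: [0.4, -0.0, 0.0]
grip_width: 45.5
finger_force: 0.0
```

Call:
servo_tool(deltas=[[[0,0,0],[0,0,-5]],[[0,0,0],[0,0,-9]],[[0,0,0],[0,0,-10]],[[0,0,0],[0,0,-10]],[[0,0,0],[0,0,-10]],[[0,0,0],[0,0,-9]],[[0,0,0],[0,0,-5]],[[0,0,0],[0,0,0]],[[0,0,0],[0,0,0]]])

```text
time: 3.72
tool_pos: [609.9, 53.9, 371.3]
tcp_rot: [-3.141, 0.0, 1.447]
contact_force: [0.8, -0.0, -0.0]
grip_width: 45.8
finger_force: 0.0
```

Call:
servo_tool(deltas=[[[-0.006,-0.0025,0],[0,0,0]],[[-0.006,-0.0025,0],[0,0,0]],[[0,0,0.015],[0,0,0]],[[0,0,0],[0,0,0]],[[0,0,0],[0,0,0]]])

```text
time: 4.35
tool_pos: [604.0, 42.8, 357.0]
tcp_rot: [3.141, 0.0, 1.449]
contact_force: [-0.0, 0.1, 0.1]
grip_width: 45.8
finger_force: 0.0
```

```bash
python3 - <<'E'
from h import *
a=bot.capture("top")[100:330,150:470,::-1];b=bot.capture("side")[60:330,200:460,::-1]
f=lambda a,k:cv2.resize(a,(400,int(a.shape[0]*400/a.shape[1])),interpolation=2)
a,b=f(cv2.convertScaleAbs(a,alpha=1.5),0),f(b,0);H=max(len(a),len(b))
cv2.imwrite("pics/c1.png",np.hstack([np.pad(i,((0,H-len(i)),(0,0),(0,0))) for i in(a,b)]))
o=bot.get_obs();print(o["tool_pos"],o["tcp_rot"],o["joint_positions"])
E
```

```text
[604.10508588  42.96027907 357.12635673] [ 3.14055084e+00 -2.37933820e-05  1.44905449e+00] [-5.54657764e-02  4.47316441e-01  9.30638617e-01 -4.61008420e-05
  1.76259649e+00  6.62672661e-02]
```

View pics/c1.png

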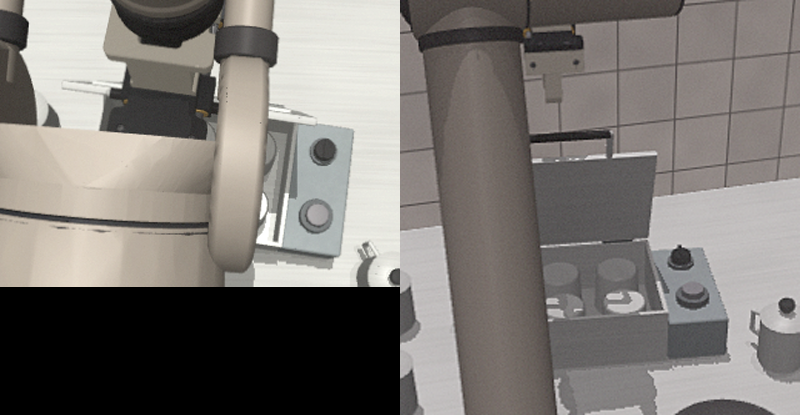

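The fingers sit above the bar in line with it. The button is now clear in the side view at composite (692,291), which is side pixel (390,249). Next I'll descend and grip.

Call:
servo_tool(deltas=[[[0,0,0.008],[0,0,0]],[[0,0,0.012],[0,0,0]],[[0,0,0.012],[0,0,0]],[[0,0,0.012],[0,0,0]],[[0,0,0.008],[0,0,0]],[[0,0,0],[0,0,0]],[[0,0,0],[0,0,0]]])

```text
time: 5.32
tool_pos: [604.1, 43.0, 305.0]
tcp_rot: [3.141, 0.0, 1.449]
contact_force: [-0.3, -0.1, -0.3]
grip_width: 46.4
finger_force: 0.0
```

Call:
servo_tool(deltas=[[[0,0,0],[0,0,0]],[[0,0,0],[0,0,0]],[[0,0,0],[0,0,0]],[[0,0,0],[0,0,0]],[[0,0,0],[0,0,0]],[[0,0,0],[0,0,0]]], fingers=0)

```text
time: 6.08
tool_pos: [604.0, 43.0, 304.5]
tcp_rot: [3.142, 0.0, 1.449]
contact_force: [-0.0, -1.1, -0.2]
grip_width: 0.2
finger_force: 0.0
```

```bash
python3 - <<'E'
from h import *
p=(np.array((643,364))+.5)/3-.5+off["top"]
print(tri(p,(389.8,249.2),False)); print(bot.get_obs())
E
```

```text
(array([ 521.22601768, -145.08799847,   82.21916246]), np.float64(0.5050395970150389))
{'time': 6.075, 'joint_positions': array([-5.54205652e-02,  4.47494453e-01,  1.06804190e+00, -8.18104154e-05,
        1.62600954e+00,  6.62659743e-02]), 'dq': array([ 0.00019578,  0.00121538, -0.00014011, -0.00092351, -0.00027297,
        0.00051912]), 'tau': array([ 8.46261064e-04, -5.07908142e+01, -2.67060989e+01,  8.28801398e-02,
        3.17689602e-02,  2.74898525e-05]), 'tool_pos': array([603.95019653,  42.98333245, 304.51255291]), 'tcp_rot': array([3.14154059e+00, 7.84099647e-05, 1.44910527e+00]), 'contact_force': array([-0.02047044, -1.1152056 , -0.15834402]), 'moment': array([-0.03311699, -0.08480775,  0.00866598]), 'finger_force': 0.0, 'grip_width': 0.15013083687370748}
```

The gripper closed on nothing (0.2 mm), so I'll look again.

```bash
python3 - <<'E'
from h import *
a=bot.capture("top")[100:240,150:330,::-1];b=bot.capture("side")[70:250,220:400,::-1]
cv2.imwrite("pics/s2.png",np.hstack([cv2.resize(i,(400,int(len(i)*400/180)),interpolation=2)[:311] for i in(cv2.convertScaleAbs(a,alpha=1.5),b)]))
E
```

```text
(no output)
```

View pics/s2.png

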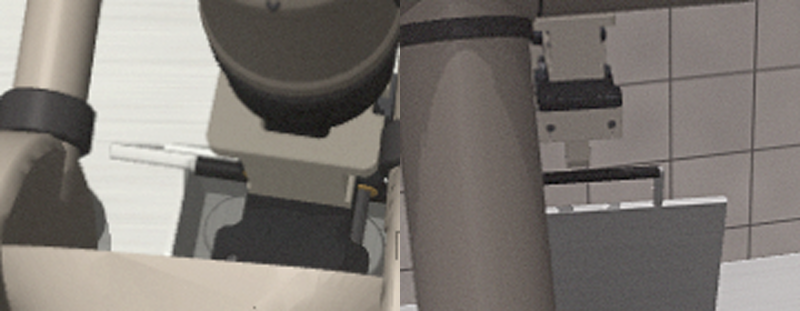

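```bash
cat >> h.py <<'E'
def proj(n,P):
    c=bot.camera_model(n);Q=R.from_euler("xyz",c["rotation"]).inv().apply(np.array(P,float)-c["xyz"])
    return cv2.projectPoints(Q.reshape(1,1,3),np.zeros(3),np.zeros(3),c["mtx"],c["dist"])[0].ravel()
E
python3 - <<'E'
from h import *
for n in("side","top"):print(n,proj(n,[604,43,304.5]),proj(n,[603.4,42.6,324.6]))
E
```

```text
side [299.64752838 157.05682107] [299.50242947 148.78805146]
top [297.57873857 186.86286782] [297.13842762 182.59249421]
```

```bash
python3 - <<'E'
from h import *
a=bot.capture("top")[140:220,240:340,::-1];b=bot.capture("side")[100:180,250:350,::-1]
cv2.imwrite("pics/s3.png",np.hstack([cv2.resize(i,(400,320),interpolation=cv2.INTER_NEAREST) for i in(cv2.convertScaleAbs(a,alpha=1.5),b)]))
E
```

```text
(no output)
```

View pics/s3.png

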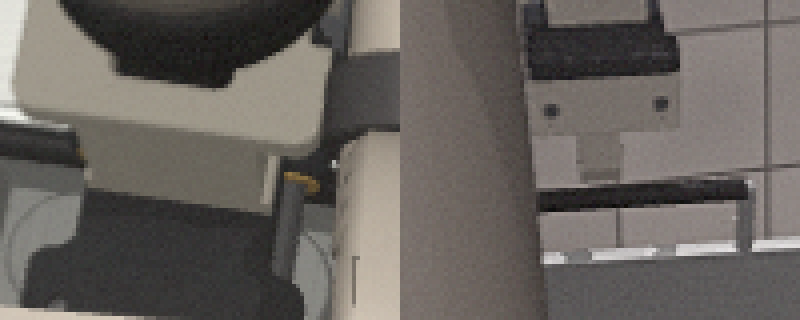

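```bash
python3 - <<'E'
from h import *
print(proj("side",[222,-475.3,195]),proj("side",[604,43,357]),proj("side",[604,43,331]))
yd=np.array([.423,-.906,0])*46
print([proj("side",np.array([222,-475.3,195])+s*yd) for s in(1,-1)],[proj("top",np.array([222,-475.3,195])+s*yd) for s in(1,-1)])
a=cv2.imread("pics/side0.png")[190:280,550:640];b=cv2.convertScaleAbs(cv2.imread("pics/top0.png")[390:480,510:640],alpha=1.8)
cv2.imwrite("pics/s4.png",np.hstack([cv2.resize(a,None,fx=3.5,fy=3.5),cv2.resize(b,None,fx=3.5,fy=3.5)]))
E
```

```text
[601.45995021 263.43377758] [298.64164215 134.9137035 ] [299.14478078 145.99811717]
[array([614.13948462, 254.59875602]), array([588.22402406, 272.63555995])] [array([643.04807609, 439.5232529 ]), array([596.96171924, 467.16283352])]
```

View pics/s4.png

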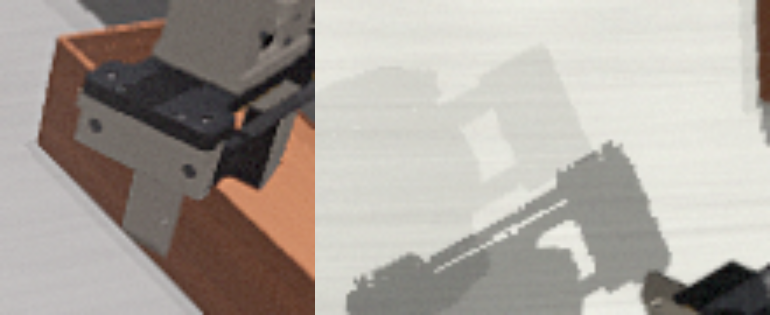

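```bash
python3 - <<'E'
from h import *
np.set_printoptions(precision=1,suppress=True)
T=np.array([222,-475.3,195]);tx=np.array([.906,.423,0]);ty=np.array([.423,-.906,0])
for nm,d in(("none",[0,0,0]),("z27",[0,0,27]),("x45",[45,0,0])):
  for n in("side","top"):
    print(nm,n,*[proj(n,T+d+tx*u+ty*v) for v in(-46,-65) for u in(-9.5,9.5)])
# triangulate left corner of near finger tip: side crop (122,240), 
s=np.array((122,240))/3.5+(550,190); t=np.array((640-315,275))/3.5+(510,390); print(s,t,tri(t,s,False))
s=np.array((148,252))/3.5+(550,190); t=np.array((655-315,290))/3.5+(510,390); print(s,t,tri(t,s,False))
E
```

```text
none side [592.6 275. ] [583.9 270.3] [587.  278.9] [578.2 274.2]
none top [599.3 472.6] [594.6 461.8] [589.3 478.3] [584.7 467.5]
z27 side [595.9 263.6] [587.  258.9] [590.2 267.5] [581.3 262.8]
z27 top [609.4 477.5] [604.7 466.3] [599.2 483.5] [594.4 472.3]
x45 side [579.6 261.3] [571.3 256.9] [574.1 265. ] [565.7 260.6]
x45 top [599.1 443.6] [594.3 432.7] [589.2 449.3] [584.4 438.3]
[584.9 258.6] [602.9 468.6] (array([ 209.3, -423.5,  225.7]), np.float64(1.1394919861647448))
[592.3 262. ] [607.1 472.9] (array([ 200.8, -434.4,  221.2]), np.float64(0.2579034107813402))
```

Both views (side at the start, and now) put the real fingertips about 27 mm above the reported TCP, so they stopped just above the bar. From here on I'll aim 27 mm lower.

Call:
servo_tool(deltas=[[[0,0,-0.006],[0,0,0]],[[0,0,0],[0,0,0]],[[0,0,0],[0,0,0]],[[0,0,0],[0,0,0]],[[0,0,0.008],[0,0,0]],[[0,0,0.008],[0,0,0]],[[0,0,0.008],[0,0,0]],[[0,0,0.008],[0,0,0]],[[0,0,0],[0,0,0]]], fingers=0.5)

```text
time: 7.4
tool_pos: [603.6, 43.0, 277.6]
tcp_rot: [-3.14, 0.0, 1.449]
contact_force: [-0.4, 0.1, -0.2]
grip_width: 46.3
finger_force: 0.0
```

Call:
servo_tool(deltas=[[[0,0,0],[0,0,0]],[[0,0,0],[0,0,0]],[[0,0,0],[0,0,0]],[[0,0,0],[0,0,0]],[[0,0,0],[0,0,0]]], fingers=0)

```text
time: 8.02
tool_pos: [603.7, 43.0, 278.7]
tcp_rot: [-3.141, 0.0, 1.449]
contact_force: [-2.2, -0.0, 1.5]
grip_width: 10.7
finger_force: 30.0
```

```bash
python3 - <<'E'
import numpy as np
a=np.linspace(1.2145,0,41);y=np.round(-245*np.cos(a),1);z=np.round(-245*np.sin(a),1)
for k in range(40):print(f"[[0,{(y[k+1]-y[k])/1e3:.4f},{(z[k+1]-z[k])/1e3:.4f}],[0,0,0]]",end=", " if k%10!=9 else "\n")
E
```

```text
[[0,-0.0069,0.0027],[0,0,0]], [[0,-0.0068,0.0029],[0,0,0]], [[0,-0.0068,0.0031],[0,0,0]], [[0,-0.0066,0.0033],[0,0,0]], [[0,-0.0066,0.0036],[0,0,0]], [[0,-0.0064,0.0037],[0,0,0]], [[0,-0.0064,0.0039],[0,0,0]], [[0,-0.0062,0.0041],[0,0,0]], [[0,-0.0061,0.0043],[0,0,0]], [[0,-0.0059,0.0044],[0,0,0]]
[[0,-0.0058,0.0047],[0,0,0]], [[0,-0.0057,0.0048],[0,0,0]], [[0,-0.0055,0.0050],[0,0,0]], [[0,-0.0053,0.0052],[0,0,0]], [[0,-0.0052,0.0053],[0,0,0]], [[0,-0.0051,0.0055],[0,0,0]], [[0,-0.0048,0.0056],[0,0,0]], [[0,-0.0047,0.0057],[0,0,0]], [[0,-0.0046,0.0060],[0,0,0]], [[0,-0.0043,0.0060],[0,0,0]]
[[0,-0.0042,0.0062],[0,0,0]], [[0,-0.0039,0.0063],[0,0,0]], [[0,-0.0038,0.0064],[0,0,0]], [[0,-0.0036,0.0065],[0,0,0]], [[0,-0.0033,0.0066],[0,0,0]], [[0,-0.0032,0.0068],[0,0,0]], [[0,-0.0030,0.0068],[0,0,0]], [[0,-0.0027,0.0069],[0,0,0]], [[0,-0.0026,0.0070],[0,0,0]], [[0,-0.0023,0.0070],[0,0,0]]
[[0,-0.0021,0.0072],[0,0,0]], [[0,-0.0019,0.0072],[0,0,0]], [[0,-0.0017,0.0072],[0,0,0]], [[0,-0.0014,0.0073],[0,0,0]], [[0,-0.0013,0.0073],[0,0,0]], [[0,-0.0010,0.0074],[0,0,0]], [[0,-0.0008,0.0074],[0,0,0]], [[0,-0.0005,0.0074],[0,0,0]], [[0,-0.0004,0.0075],[0,0,0]], [[0,-0.0001,0.0074],[0,0,0]]
```

Call:
servo_tool(deltas=[[[0,-0.0069,0.0027],[0,0,0]],[[0,-0.0068,0.0029],[0,0,0]],[[0,-0.0068,0.0031],[0,0,0]],[[0,-0.0066,0.0033],[0,0,0]],[[0,-0.0066,0.0036],[0,0,0]],[[0,-0.0064,0.0037],[0,0,0]],[[0,-0.0064,0.0039],[0,0,0]],[[0,-0.0062,0.0041],[0,0,0]]])

```text
time: 9.02
tool_pos: [551.2, 49.7, 250.8]
tcp_rot: [-3.141, -0.0, 1.449]
contact_force: [1.5, 3.3, -0.2]
grip_width: 11.3
finger_force: 30.0
```

Call:
servo_tool(deltas=[[[0,-0.0061,0.0043],[0,0,0]],[[0,-0.0059,0.0044],[0,0,0]],[[0,-0.0058,0.0047],[0,0,0]],[[0,-0.0057,0.0048],[0,0,0]],[[0,-0.0055,0.005],[0,0,0]],[[0,-0.0053,0.0052],[0,0,0]],[[0,-0.0052,0.0053],[0,0,0]],[[0,-0.0051,0.0055],[0,0,0]],[[0,-0.0048,0.0056],[0,0,0]],[[0,-0.0047,0.0057],[0,0,0]],[[0,-0.0046,0.006],[0,0,0]],[[0,-0.0043,0.006],[0,0,0]]])

```text
time: 10.52
tool_pos: [488.7, 57.4, 188.3]
tcp_rot: [-3.141, -0.0, 1.449]
contact_force: [2.5, 4.6, -0.3]
grip_width: 10.8
finger_force: 30.0
```

Call:
servo_tool(deltas=[[[0,-0.0042,0.0062],[0,0,0]],[[0,-0.0039,0.0063],[0,0,0]],[[0,-0.0038,0.0064],[0,0,0]],[[0,-0.0036,0.0065],[0,0,0]],[[0,-0.0033,0.0066],[0,0,0]],[[0,-0.0032,0.0068],[0,0,0]],[[0,-0.003,0.0068],[0,0,0]],[[0,-0.0027,0.0069],[0,0,0]],[[0,-0.0026,0.007],[0,0,0]],[[0,-0.0023,0.007],[0,0,0]]])

```text
time: 11.78
tool_pos: [456.3, 61.3, 121.8]
tcp_rot: [-3.141, -0.0, 1.449]
contact_force: [1.1, 6.3, -0.1]
grip_width: 10.8
finger_force: 30.0
```

Call:
servo_tool(deltas=[[[0,-0.0021,0.0072],[0,0,0]],[[0,-0.0019,0.0072],[0,0,0]],[[0,-0.0017,0.0072],[0,0,0]],[[0,-0.0014,0.0073],[0,0,0]],[[0,-0.0013,0.0073],[0,0,0]],[[0,-0.001,0.0074],[0,0,0]],[[0,0,0],[0,0,0]]])

```text
time: 12.65
tool_pos: [446.4, 62.5, 77.7]
tcp_rot: [-3.14, -0.0, 1.449]
contact_force: [1.2, 7.0, -3.2]
grip_width: 11.5
finger_force: 30.0
```

Call:
servo_tool(deltas=[[[0,-0.0007,0.006],[0,0,0]],[[0,-0.0004,0.005],[0,0,0]],[[0,-0.0003,0.004],[0,0,0]],[[0,-0.0002,0.003],[0,0,0]],[[0,-0.0001,0.003],[0,0,0]],[[0,-0.0001,0.002],[0,0,0]],[[0,0,0.002],[0,0,0]],[[0,0,0.001],[0,0,0]],[[0,0,0],[0,0,0]]])

```text
time: 13.78
tool_pos: [444.4, 62.7, 52.1]
tcp_rot: [-3.139, -0.0, 1.449]
contact_force: [0.1, 7.5, -2.5]
grip_width: 10.7
finger_force: 30.0
```

Call:
servo_tool(deltas=[[[0,0,0.001],[0,0,0]],[[0,0,0.001],[0,0,0]],[[0,0,0.0005],[0,0,0]],[[0,0,0],[0,0,0]],[[0,0,0],[0,0,0]]])

```text
time: 14.4
tool_pos: [444.3, 62.7, 49.6]
tcp_rot: [-3.139, -0.0, 1.449]
contact_force: [-0.8, 6.3, -1.4]
grip_width: 11.1
finger_force: 30.0
```

Call:
servo_tool(deltas=[[[0,0,0.001],[0,0,0]],[[0,0,0.0005],[0,0,0]],[[0,0,0],[0,0,0]],[[0,0,0],[0,0,0]]])

```text
time: 14.9
tool_pos: [444.3, 62.7, 48.1]
tcp_rot: [-3.139, -0.0, 1.449]
contact_force: [-0.8, 6.4, -0.7]
grip_width: 10.8
finger_force: 30.0
```

Call:
servo_tool(deltas=[[[0,0,0.001],[0,0,0]],[[0,0,0.001],[0,0,0]],[[0,0,0],[0,0,0]],[[0,0,0],[0,0,0]]])

```text
time: 15.4
tool_pos: [444.3, 62.8, 46.1]
tcp_rot: [-3.139, -0.0, 1.449]
contact_force: [-0.6, 6.9, -1.2]
grip_width: 10.9
finger_force: 30.0
```

Call:
servo_tool(deltas=[[[0,0,0.001],[0,0,0]],[[0,0,0.001],[0,0,0]],[[0,0,0],[0,0,0]],[[0,0,0],[0,0,0]]])

```text
time: 15.9
tool_pos: [444.3, 62.7, 44.4]
tcp_rot: [-3.139, -0.0, 1.449]
contact_force: [-0.9, 6.5, 3.0]
grip_width: 11.4
finger_force: 30.0
```

Call:
servo_tool(deltas=[[[0,0,0.001],[0,0,0]],[[0,0,0],[0,0,0]],[[0,0,0],[0,0,0]]])

```text
time: 16.27
tool_pos: [444.3, 62.7, 44.2]
tcp_rot: [-3.14, -0.0, 1.449]
contact_force: [-5.3, 6.7, 12.3]
grip_width: 11.0
finger_force: 30.0
```

```bash
python3 - <<'E'
from h import *
a=bot.capture("top")[150:320,180:450,::-1];b=bot.capture("side")[190:320,220:430,::-1]
a,b=[cv2.resize(i,(400,int(len(i)*400/i.shape[1])),interpolation=2) for i in(cv2.convertScaleAbs(a,alpha=1.5),b)];H=max(len(a),len(b))
cv2.imwrite("pics/s5.png",np.hstack([np.pad(i,((0,H-len(i)),(0,0),(0,0))) for i in(a,b)]))
E
```

```text
(no output)
```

View pics/s5.png

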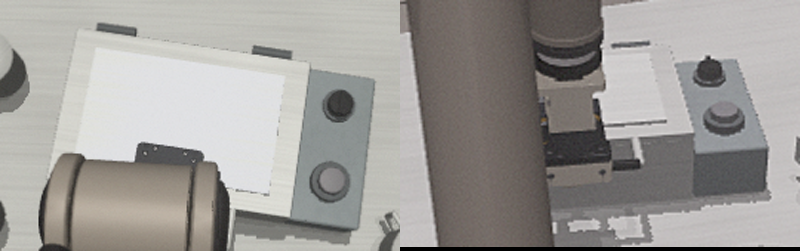

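The lid lies flat on the box and the upward force rose sharply to 12 N, so it is shut. I'll open the fingers partway to clear the lid edge, raise straight up, and then close them.

Call:
servo_tool(deltas=[[[0,0,-0.001],[0,0,0]],[[0,0,0],[0,0,0]],[[0,0,0],[0,0,0]],[[0,0,0],[0,0,0]],[[0,0,0],[0,0,0]]], fingers=0.32)

```text
time: 17.0
tool_pos: [445.6, 62.2, 44.5]
tcp_rot: [-3.141, 0.0, 1.449]
contact_force: [0.6, -0.5, -0.4]
grip_width: 29.5
finger_force: 0.0
```

Call:
servo_tool(deltas=[[[0,0,-0.005],[0,0,0]],[[0,0,-0.01],[0,0,0]],[[0,0,-0.015],[0,0,0]],[[0,0,-0.025],[0,0,0]],[[0,0,-0.03],[0,0,0]],[[0,0,-0.025],[0,0,0]],[[0,0,-0.01],[0,0,0]],[[0,0,0],[0,0,0]]])

```text
time: 18.0
tool_pos: [445.8, 62.3, 165.0]
tcp_rot: [3.14, -0.0, 1.449]
contact_force: [-0.6, 0.8, 0.3]
grip_width: 29.2
finger_force: 0.0
```

Call:
servo_tool(deltas=[[[-0.0067,0.0036,0],[0,0,0]],[[-0.02,0.01,0],[0,0,0]],[[-0.025,0.013,0],[0,0,0]],[[-0.03,0.015,0],[0,0,0]],[[-0.03,0.015,0],[0,0,0]],[[-0.03,0.015,0],[0,0,0]],[[-0.03,0.015,0],[0,0,0]],[[-0.02,0.01,0],[0,0,0]],[[-0.005,0.003,0],[0,0,0]],[[0,0,0],[0,0,0]],[[0,0,0],[0,0,0]]], fingers=0)

```text
time: 19.38
tool_pos: [520.3, -144.0, 164.6]
tcp_rot: [-3.141, -0.0, 1.45]
contact_force: [-0.8, 0.1, 0.4]
grip_width: 0.3
finger_force: 0.0
```

Call:
servo_tool(deltas=[[[0,0,0.01],[0,0,0]],[[0,0,0.02],[0,0,0]],[[0,0,0.02],[0,0,0]],[[0,0,0.02],[0,0,0]],[[0,0,0.015],[0,0,0]],[[0,0,0.01],[0,0,0]],[[0,0,0],[0,0,0]],[[0,0,0],[0,0,0]]])

```text
time: 20.38
tool_pos: [521.0, -145.2, 70.2]
tcp_rot: [3.14, 0.0, 1.449]
contact_force: [-0.2, 0.1, -0.2]
grip_width: 0.6
finger_force: 0.0
```

Call:
servo_tool(deltas=[[[0,0,0.004],[0,0,0]],[[0,0,0.004],[0,0,0]],[[0,0,0.003],[0,0,0]],[[0,0,0.002],[0,0,0]],[[0,0,0],[0,0,0]],[[0,0,0],[0,0,0]]])

```text
time: 21.12
tool_pos: [520.7, -145.1, 56.9]
tcp_rot: [3.141, 0.0, 1.449]
contact_force: [-1.2, 0.1, 2.9]
grip_width: 0.4
finger_force: 1.9
```

Call:
servo_tool(deltas=[[[0,0,0.001],[0,0,0]],[[0,0,0.001],[0,0,0]],[[0,0,0],[0,0,0]]])

```text
time: 21.5
tool_pos: [520.7, -145.1, 55.0]
tcp_rot: [3.141, 0.0, 1.449]
contact_force: [-2.5, -0.3, 7.5]
grip_width: 0.4
finger_force: 3.6
```

Call:
servo_tool(deltas=[[[0,0,0.001],[0,0,0]],[[0,0,0],[0,0,0]],[[0,0,0],[0,0,0]]])

```text
time: 21.88
tool_pos: [520.8, -145.1, 54.9]
tcp_rot: [3.141, 0.0, 1.449]
contact_force: [-4.2, 2.1, 14.4]
grip_width: 0.5
finger_force: 7.0
```

Call:
servo_tool(deltas=[[[0,0,0.001],[0,0,0]],[[0,0,0],[0,0,0]],[[0,0,0],[0,0,0]]])

```text
time: 22.25
tool_pos: [520.9, -145.1, 54.7]
tcp_rot: [3.14, 0.001, 1.449]
contact_force: [-6.0, 1.1, 20.2]
grip_width: 0.4
finger_force: 10.4
```

Hard stop at about 54.9. On the way back up I'll log the force to check that the travel was the full 6 mm.

Call:
servo_tool(deltas=[[[0,0,-0.003],[0,0,0]],[[0,0,0],[0,0,0]],[[0,0,0],[0,0,0]]])

```text
time: 22.62
tool_pos: [520.7, -145.1, 55.6]
tcp_rot: [3.141, 0.0, 1.449]
contact_force: [0.8, 0.4, 4.2]
grip_width: 0.1
finger_force: 2.2
```

Call:
servo_tool(deltas=[[[0,0,-0.0015],[0,0,0]],[[0,0,0],[0,0,0]],[[0,0,0],[0,0,0]]])

```text
time: 23.0
tool_pos: [520.7, -145.1, 57.1]
tcp_rot: [3.141, 0.0, 1.449]
contact_force: [0.7, 0.4, 3.6]
grip_width: 0.2
finger_force: 1.8
```

Call:
servo_tool(deltas=[[[0,0,-0.0015],[0,0,0]],[[0,0,0],[0,0,0]],[[0,0,0],[0,0,0]]])

```text
time: 23.38
tool_pos: [520.7, -145.1, 58.6]
tcp_rot: [3.141, 0.0, 1.449]
contact_force: [0.2, 0.3, 2.9]
grip_width: 0.8
finger_force: 1.4
```

Call:
servo_tool(deltas=[[[0,0,-0.0015],[0,0,0]],[[0,0,0],[0,0,0]],[[0,0,0],[0,0,0]]])

```text
time: 23.75
tool_pos: [520.7, -145.1, 60.1]
tcp_rot: [3.141, 0.0, 1.449]
contact_force: [1.1, -0.8, 1.8]
grip_width: 0.2
finger_force: 0.9
```

Call:
servo_tool(deltas=[[[0,0,-0.001],[0,0,0]],[[0,0,0],[0,0,0]],[[0,0,0],[0,0,0]]])

```text
time: 24.12
tool_pos: [520.4, -144.9, 61.0]
tcp_rot: [-3.141, -0.0, 1.449]
contact_force: [0.5, -0.2, 1.5]
grip_width: 0.6
finger_force: 0.7
```

Call:
servo_tool(deltas=[[[0,0,-0.01],[0,0,0]],[[0,0,-0.02],[0,0,0]],[[0,0,-0.03],[0,0,0]],[[0,0,-0.04],[0,0,0]],[[0,0,-0.03],[0,0,0]],[[0,0,-0.02],[0,0,0]],[[0,0,0],[0,0,0]],[[0,0,0],[0,0,0]],[[0,0,0],[0,0,0]]])

```text
time: 25.25
tool_pos: [520.0, -144.8, 210.0]
tcp_rot: [-3.139, -0.001, 1.449]
contact_force: [-0.5, 0.8, 0.2]
grip_width: 0.5
finger_force: 0.0
```

```bash
python3 - <<'E'
from h import *
a=bot.capture("top")[150:340,120:500,::-1];b=bot.capture("side")[190:340,160:480,::-1]
a,b=[cv2.resize(i,(400,int(len(i)*400/i.shape[1])),interpolation=2) for i in(cv2.convertScaleAbs(a,alpha=1.5),b)];H=max(len(a),len(b))
cv2.imwrite("pics/s6.png",np.hstack([np.pad(i,((0,H-len(i)),(0,0),(0,0))) for i in(a,b)]))
E
```

```text
(no output)
```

View pics/s6.png

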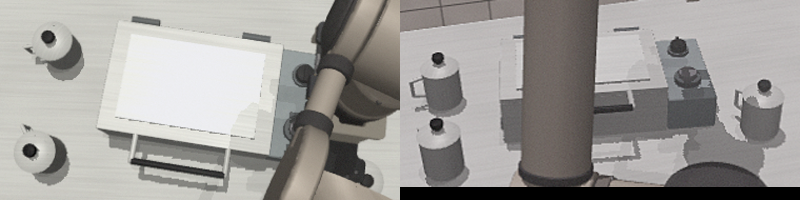

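The lid is flat and shut, the button is up at (688,76), and all three cups are where they were. Handing in.

```bash
python3 -c "
from plant import bot
print(bot.close_job())"
```

```text
the job is handed in; nothing more can be done
None
```

The lid is lowered and fully shut, the start button was pressed to its stop and sprang back, the three cups are where they were, and the job was handed in at about 25 s of the 48 s limit.

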